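# Clear the shoe-repair bench: spools, cream jars and brush back in their places

## Robot

A 6-joint arm with a two-finger parallel gripper is mounted at the origin on the work surface. World frame = base frame: x ahead of the robot, y to its left, z up, the work surface at z = 0. Lengths are in m, angles in degrees, forces in N, time in s.
With the tool pointing down it reaches from about 0.325 to 0.775 m from the base axis. Payload 9.3 kg.
Tool frame: the origin (TCP) lies at the very end of the fingers, on their centre line; the grasp point (between the pads) lies 19 mm behind it; z points along the fingers, y is the line along which they close (so a half turn about z gives the same grasp; the last joint's range is limited). The gripper opens to 85 mm and grips with 20 to 120 N. Pads are 22 mm wide; open, the fingers measure 114 mm over their backs; the gripper's body (76 mm by 85 mm) begins 54 mm behind the grasp point. The pads swing forward as they close: fully open they stand 13 mm farther back than shut.
Start: joints at [-72.284, 14.817, 1.232, 76.415, 0, 81.257], TCP at [0.245, -0.492, 0.231] pointing down, gripper open.
Joint ranges: [-174.27, 174.27], [-52.1, 104.24], [-59.71, 78.15], [-110.17, 111.67], [-87.03, 83.33], [-180, 180]. Speed limits (degrees/s): [127.2, 127.2, 159.86, 180, 180, 180].

## Interface

Orientations are given as [roll, pitch, yaw] about the fixed x, y, z axes, in that order (R = Rz(yaw) Ry(pitch) Rx(roll)).
In Python, from bench import manip, imaging, order gives the robot as it stands.
- The arm moves only by the shell command python3 -m creep 'ROWS'. ROWS is JSON, one flat list of numbers, 5 for each row, row after row: the shift along the tool's x, y, z each as a share of 250 mm, from -1 to 1, then the turn about the tool's z as a share of 0.5 rad, from -1 to 1, then the closure, from -1 (fully open) to 1 (shut). In form: [x, y, z, turn, gripper, x, y, z, turn, gripper, ...]. A call has 1 to 20 rows; each row is the pose to reach, as a shift and turn from the pose commanded when the call began, along the tool's axes at that moment; what a row does not reach only later rows make up. A row lasts 1/8 s, in which the tool goes at most 62.5 mm and 10.7 degrees, less where a joint would pass 70% of its speed; a pose out of reach is approached as far as the arm can. A call with a number of a shift or a turn outside -1 to 1 is refused whole. A call with a gripper value outside its range is refused whole. The fingers move at their own pace and stop on an object; the grip force is fixed at half the most. Time passes only in rows, so rows that repeat a pose let the fingers close. It gives the time, the measured TCP pose, the force, the opening and the grip force at its end, in the units of the state.
- manip.read_state(): the state, without advancing time (a new reading comes with each control period).
- imaging.get_image(name): name is "side" or "top"; returns the picture (400x640x3 uint8, blue, green, red); there is no depth.
- imaging.calibration(name): a dict with "fx", "fy", "cx", "cy" (pixels), "distortion" ([k1, k2, p1, p2, k3] as OpenCV has them; the pictures are not rectified), "world_from_camera" (4x4, takes a point from camera to world coordinates). Camera axes: x right, y down, z forward; pixel columns grow to the right and rows downward; lengths in m; the calibration is good to about 2 mm. A picture is of the moment at which its call begins. calibration takes no time and is no camera call.
- order.sign_off(): hands the job in; it is judged then, once.
Trained networks look in the newest picture that a camera, given by its name, has taken for a name from the list of things; names that differ only in an ending like _2 or _b are one class to them, and where a whole thing is asked for, a point or a joint stands for the part that bears it (a point fixed in the world has none). Each returns a list of dicts, best first, with "score" (0 to 1); they miss things now and then, are a little off and sometimes report something else, mostly with a low value. They report only what shows in the picture. A call takes as long as a camera call.
- imaging.outline_of(camera, query): "mask" (400x640 bool, what is visible of it) and "box" ([left, top, right, bottom] in pixels, round what is visible of it).
- imaging.tip_of(camera, query): "centre" ([column, row] in pixels: a listed point, or the origin of a listed thing).
The state is a dict: "t": time; "q": joint angles; "joint_velocities": joint speeds; "tau": joint torques, N m; "tool_pos": TCP position; "ee_rot": TCP orientation; "contact_force": force on the tool from outside, world axes, zero at the start; "ft_torque": the same for the moment, N m; "gripper_width": finger opening in m; "finger_force": force on a finger pad.
Only numpy, scipy, OpenCV 4.12 (cv2) and the standard library are available. Lean on these libraries where they do the work, as an engineer would, in place of code of your own. Each camera call takes 0.05 s, during which the arm holds its last target. There are 200 camera calls.

## Task

Clear the bench after the job: stand each of the two thread spools on a pin of the thread stand, set the two glass cream jars upright in the caddy, one in each bay, and lay the brush flat inside the brush tray, bristles up as it lies now. Put the jars down gently, they are glass and must not be dropped into the caddy, and leave the sneaker and the cleaner bottle where they are.

Things in the scene. Friction and masses are not known exactly. Their poses are not given: they have to be found in the camera images.
- spool_a: thread spool standing upright: black plastic tube wound with cream thread, 48 mm diameter, 70 mm high, open bore of 25 mm diameter right through; 0.11 kg. Both spools are alike. Origin: centre of the underside; z up along the bore.
- spool_b: thread spool standing upright: black plastic tube wound with cream thread, 48 mm diameter, 70 mm high, open bore of 25 mm diameter right through; 0.11 kg. Both spools are alike. Origin: centre of the underside; z up along the bore.
- jar_a: glass shoe-cream jar standing upright: amber, with a brass-coloured screw lid; 52 mm diameter, 60 mm high, lid the top 16 mm; 0.13 kg. Both jars are alike. Origin: centre of the underside; z up through the lid.
- jar_b: glass shoe-cream jar standing upright: amber, with a brass-coloured screw lid; 52 mm diameter, 60 mm high, lid the top 16 mm; 0.13 kg. Both jars are alike. Origin: centre of the underside; z up through the lid.
- brush: shoe brush lying on its back, bristles up: wooden back with rounded corners, 140 mm long (its x), 46 mm wide (its y), 24 mm thick, to be gripped across its width by the wood; above it a dark block of bristles 112 x 30 mm, up to 48 mm above the underside; 0.12 kg. Origin: centre of the underside; z up through the bristles.
- thread_stand: thread stand, fixed to the bench: pale wooden board 80 mm (its x) by 170 mm (its y), 12 mm thick, with two upright steel pins of 7 mm diameter at y = +45 mm and y = -45 mm on its centre line (x = 0), tips 54 mm above the bench. A seated spool stands on the board, 12 mm above the bench, with the pin up its bore. Either spool may go on either pin. Origin: centre of the underside.
- jar_caddy: open plywood caddy, fixed to the bench: 86 mm (its x) by 166 mm (its y), 26 mm high, walls and floor 6 mm; a wall across the middle parts it into two bays, each 74 mm square inside, centred at y = +40 mm and y = -40 mm (x = 0). Inner floor 6 mm above the bench. Either jar may go in either bay. Origin: centre of the underside.
- brush_tray: shallow dark wooden tray, fixed to the bench: 110 mm (its x) by 180 mm (its y), 13 mm high, walls and floor 5 mm, so 100 by 170 mm inside, inner floor 5 mm above the bench, lip 8 mm above that. The brush fits with its length along the tray's y, either way round. Origin: centre of the underside.
- sneaker: white sneaker standing on its sole, about 280 mm long (its x, toe at +x), 104 mm wide, 120 mm high at the tongue; bystander. Origin: middle of the underside of the sole.
- cleaner_bottle: white round bottle with a dark blue band, 55 mm diameter, 165 mm high, upright; bystander. Origin: centre of the underside.

How it is judged:
By the outcome, as a careful person would: the job done as asked, in the order asked, and still so for the second after the job is handed in, with the robot touching nothing.
It also fails if it takes over 120 s, if anything falls off the work surface, if the arm or the gripper's body presses on something with over 40 N, if the wrist force passes 120 N, or if a joint passes its speed limit or range.

## Working session

There is one attempt and no reset: what is moved stays moved. The work goes in short steps, Python scripts to look and compute and a shell command to move; the robot and the scene stay as the last step left them, time stands still between calls to the robot, and variables do not carry over. Pictures are saved under pics/ and viewed, at most 14 in all, crops included, and the job is handed in when it is done.

```bash
mkdir -p pics; ls; python3 - <<'E'
from bench import manip, imaging
import cv2,json,numpy as np
for n in("top","side"):
    cv2.imwrite(f"pics/{n}0.png",imaging.get_image(n))
    c=imaging.calibration(n);print(n,c["fx"],c["cx"],c["cy"],c["distortion"],np.round(c["world_from_camera"],3).tolist())
    for q in["spool_a","jar_a","brush","thread_stand","jar_caddy","brush_tray","sneaker","cleaner_bottle"]:
        print(q,[(round(d["score"],2),np.round(d["centre"]).tolist()) for d in imaging.tip_of(n,q)][:4])
s=manip.read_state();print(s["tool_pos"],s["ee_rot"],s["gripper_width"],s["t"])
E
```

```text
pics
top 467.1275774935994 320.62007385220886 197.8797831428847 [-0.02847701  0.          0.          0.          0.        ] [[-0.017, -0.996, 0.092, 0.361], [-1.0, 0.017, -0.001, -0.02], [-0.0, -0.092, -0.996, 1.683], [0.0, 0.0, 0.0, 1.0]]
spool_a [(0.66, [401.0, 236.0]), (0.61, [272.0, 215.0]), (0.59, [170.0, 220.0])]
jar_a [(0.61, [229.0, 239.0]), (0.54, [356.0, 224.0])]
brush [(0.56, [318.0, 219.0])]
thread_stand [(0.61, [234.0, 180.0])]
jar_caddy [(0.73, [317.0, 166.0]), (0.21, [389.0, 175.0])]
brush_tray [(0.65, [392.0, 176.0])]
sneaker [(0.63, [465.0, 220.0])]
cleaner_bottle [(0.67, [168.0, 222.0])]
side 468.9902590649589 324.47948519071514 198.72443325385294 [-0.12371922  0.          0.          0.          0.        ] [[-0.998, -0.05, 0.047, 0.46], [-0.068, 0.698, -0.713, 1.007], [0.003, -0.715, -0.699, 1.039], [0.0, 0.0, 0.0, 1.0]]
spool_a [(0.64, [369.0, 152.0]), (0.58, [346.0, 250.0]), (0.38, [311.0, 154.0])]
jar_a [(0.96, [370.0, 298.0]), (0.52, [356.0, 181.0])]
brush [(0.7, [353.0, 212.0])]
thread_stand [(0.88, [290.0, 289.0])]
jar_caddy [(0.92, [288.0, 208.0])]
brush_tray [(0.59, [312.0, 156.0])]
sneaker [(0.62, [359.0, 113.0])]
cleaner_bottle [(0.93, [340.0, 367.0])]
[ 0.24501718 -0.49238092  0.23128038] [-1.79997978e+02  1.48047351e-03  2.64581308e+01] 0.0853637581713433 0.9
```

View pics/top0.png

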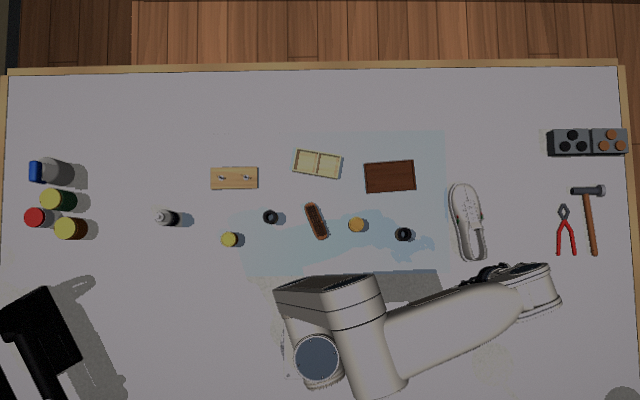

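View pics/side0.png

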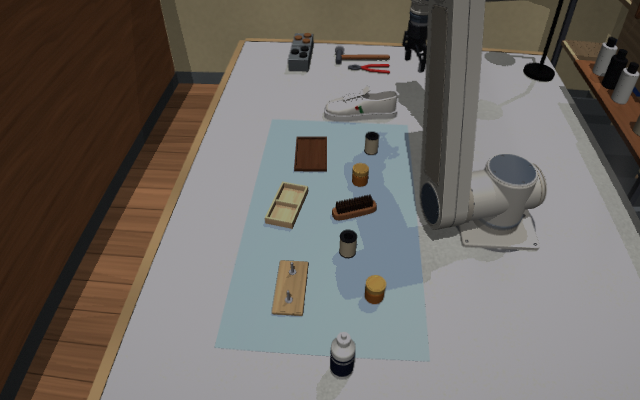

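```bash
cat > h.py <<'E'
from bench import manip, imaging
import cv2,numpy as np
from scipy.spatial.transform import Rotation as R
def cal(n):
    c=imaging.calibration(n);K=np.array([[c["fx"],0,c["cx"]],[0,c["fy"],c["cy"]],[0,0,1.]])
    return K,np.array(c["distortion"]),np.array(c["world_from_camera"])
def ray(n,p):
    K,d,T=cal(n);u=cv2.undistortPoints(np.array(p,float).reshape(-1,1,2),K,d).reshape(-1,2)
    return T[:3,3],np.c_[u,np.ones(len(u))]@T[:3,:3].T
def onz(n,p,z):
    o,r=ray(n,p);return (o+r*((z-o[2])/r[:,2])[:,None])[:,:2]
def proj(n,P):
    K,d,T=cal(n);W=np.linalg.inv(T)
    return cv2.projectPoints(np.array(P,float).reshape(-1,3),cv2.Rodrigues(W[:3,:3])[0],W[:3,3],K,d)[0].reshape(-1,2)
def rel(P,yaw=None):
    "shift in tool axes / .25 and turn/.5rad from current pose"
    s=manip.read_state();Rt=R.from_euler('xyz',s["ee_rot"],degrees=True)
    d=Rt.inv().apply(np.array(P)-s["tool_pos"])/.25
    t=0 if yaw is None else -np.radians((yaw-s["ee_rot"][2]+90)%180-90)/.5
    return np.round(d,3),round(float(t),3)
E
python3 - <<'E'
from h import *
for n in("top","side"):
    print(n)
    for q in["spool_a","jar_a","brush","thread_stand","jar_caddy","brush_tray","sneaker","cleaner_bottle"]:
        for d in imaging.outline_of(n,q)[:3]:
            if d["score"]<.3: continue
            m=d["mask"].astype(np.uint8);c,_=cv2.findContours(m,0,2);c=max(c,key=cv2.contourArea)
            w=onz(n,c.reshape(-1,2),0.);r=cv2.minAreaRect((w*1000).astype(np.float32))
            print(q,round(d["score"],2),np.round(d["box"]).tolist(),np.round(r[0]),np.round(r[1]),round(r[2],1))
        print('  z0',[np.round(onz(n,d["centre"],0.)[0],3).tolist() for d in imaging.tip_of(n,q)[:3]])
E
```

```text
top
spool_a 0.64 [262.0, 207.0, 277.0, 224.0] [453. 161.] [58. 51.] 89.1
spool_a 0.63 [397.0, 229.0, 412.0, 243.0] [ 382. -316.] [58. 47.] 89.0
  z0 [[0.372, -0.309], [0.457, 0.152], [0.445, 0.525]]
jar_a 0.69 [219.0, 232.0, 238.0, 247.0] [375. 311.] [61. 54.] 89.9
jar_a 0.49 [351.0, 215.0, 366.0, 232.0] [ 422. -145.] [51. 55.] 25.4
  z0 [[0.373, 0.309], [0.42, -0.15]]
brush 0.72 [306.0, 201.0, 326.0, 239.0] [434.  -2.] [137.  48.] 25.6
  z0 [[0.441, -0.01]]
thread_stand 0.93 [208.0, 167.0, 257.0, 189.0] [596. 295.] [176.  84.] 89.0
thread_stand 0.38 [448.0, 182.0, 485.0, 262.0] [ 423. -549.] [288. 116.] 8.0
  z0 [[0.588, 0.291]]
jar_caddy 0.78 [293.0, 146.0, 339.0, 177.0] [646.  -9.] [165.  92.] 79.2
  z0 [[0.632, -0.012], [0.596, -0.271]]
brush_tray 0.79 [363.0, 157.0, 417.0, 190.0] [ 595. -273.] [110. 182.] 4.3
  z0 [[0.593, -0.282]]
sneaker 0.81 [448.0, 184.0, 485.0, 261.0] [ 423. -551.] [287. 114.] 9.9
  z0 [[0.425, -0.543]]
cleaner_bottle 0.6 [152.0, 210.0, 178.0, 227.0] [456. 534.] [88. 58.] 89.1
  z0 [[0.439, 0.53]]
side
spool_a 0.98 [340.0, 231.0, 358.0, 259.0] [448. 124.] [
[... 474 characters left out ...]
]]
thread_stand 0.71 [271.0, 258.0, 310.0, 314.0] [597. 288.] [182.  87.] 89.2
  z0 [[0.597, 0.296]]
jar_caddy 0.78 [264.0, 180.0, 308.0, 230.0] [646. -23.] [194.  98.] 79.4
jar_caddy 0.37 [363.0, 132.0, 377.0, 154.0] [ 378. -357.] [ 41. 126.] 0.2
  z0 [[0.638, -0.002]]
brush_tray 0.82 [294.0, 135.0, 331.0, 171.0] [ 591. -280.] [117. 196.] 3.8
brush_tray 0.43 [337.0, 229.0, 357.0, 256.0] [450. 126.] [ 49. 103.] 1.2
brush_tray 0.38 [272.0, 262.0, 309.0, 316.0] [598. 288.] [ 81. 175.] 0.6
  z0 [[0.587, -0.265]]
sneaker 0.9 [322.0, 88.0, 400.0, 121.0] [ 419. -613.] [299. 251.] 3.9
sneaker 0.59 [264.0, 183.0, 306.0, 231.0] [646. -23.] [194. 100.] 78.7
  z0 [[0.428, -0.543]]
  z0 [[0.454, 0.508]]
```

The top view shows the stand at (234,178), caddy (317,164), tray (390,176), spools (270,217) and (403,235), jars (229,240) and (356,224), and the brush (316,221). Nothing is occluded. The side view agrees, and the spool hits at (170,220) top and (311,154) side are false.

```bash
cat > fit.py <<'E'
from h import *
from scipy.optimize import least_squares
A=np.linspace(0,2*np.pi,24,endpoint=False);D=np.c_[np.cos(A),np.sin(A)]
def cyl(r,h): return np.array([[r*c,r*s,z] for z in(0,h) for c,s in D])
def box(a,b,h): return np.array([[x*a/2,y*b/2,z] for x in(-1,1) for y in(-1,1) for z in(0,h)])
def place(M,x,y,yaw,z=0): return R.from_euler('z',yaw,degrees=True).apply(M)+[x,y,z]
def fit(q,M,p0,yaw=True,z=0,cams=("top","side")):
    obs=[]
    for n in cams:
        c0=proj(n,place(M,*p0,z=z)).mean(0);best=None
        for d in imaging.outline_of(n,q):
            b=d["box"];e=np.hypot((b[0]+b[2])/2-c0[0],(b[1]+b[3])/2-c0[1])
            if e<14 and d["score"]>.25 and(best is None or e<best[0]): best=(e,d["mask"])
        if best is None: print(q,"missed in",n);continue
        c=max(cv2.findContours(best[1].astype(np.uint8),0,2)[0],key=cv2.contourArea).reshape(-1,2)
        obs.append((n,(c@D.T).max(0)+.5*np.abs(D).sum(1)*.8))
    f=lambda p:np.concatenate([(proj(n,place(M,p[0],p[1],p[2]*100 if yaw else 0,z))@D.T).max(0)-s for n,s in obs])
    r=least_squares(f,[p0[0],p0[1],p0[2]/100],loss='soft_l1',x_scale=[.01,.01,.05],diff_step=1e-4)
    return np.round([r.x[0],r.x[1],r.x[2]*100],4),round(float(np.sqrt((r.fun**2).mean())),2)
SP=cyl(.024,.07);JA=cyl(.026,.06)
BR=np.r_[box(.14,.046,.024),box(.112,.03,.048)]
ST=box(.08,.17,.012);CA=box(.086,.166,.026);TR=box(.11,.18,.013)
E
python3 - <<'E'
from fit import *
for a in[("spool_a",SP,(.445,.153,0),False),("spool_a",SP,(.375,-.305,0),False),("jar_a",JA,(.375,.305,0),False),("jar_a",JA,(.42,-.145,0),False),
 ("brush",BR,(.435,-.003,25)),("thread_stand",ST,(.593,.292,0)),("jar_caddy",CA,(.638,-.008,-11)),("brush_tray",TR,(.59,-.275,4))]:
    print(a[0],*fit(*a))
E
```

```text
spool_a [0.4498 0.1565 0.    ] 0.54
spool_a [ 0.3817 -0.3084  0.    ] 0.33
jar_a [0.3747 0.3038 0.    ] 0.48
jar_a [ 0.4203 -0.1435  0.    ] 0.41
brush [ 4.34300e-01 -3.80000e-03  2.57956e+01] 2.22
thread_stand [ 0.597   0.2932 -0.1245] 0.71
jar_caddy [ 6.42700e-01 -9.00000e-03 -1.02459e+01] 0.94
brush_tray [ 0.5932 -0.2726  3.9334] 1.12
```

```bash
python3 - <<'E'
from h import *
print(rel([.3817,-.3084,.11],55),rel([.3817,-.3084,.028],55))
E
```

```text
(array([ 0.817, -0.415,  0.485]), -0.996) (array([ 0.817, -0.415,  0.813]), -0.996)
```

```bash
python3 -m creep '[0.817,-0.415,0.3,-0.996,-1, 0.817,-0.415,0.3,-0.996,-1, 0.817,-0.415,0.3,-0.996,-1, 0.817,-0.415,0.3,-0.996,-1, 0.817,-0.415,0.3,-0.996,-1, 0.817,-0.415,0.48,-0.996,-1, 0.817,-0.415,0.48,-0.996,-1]'; python3 - <<'E'
from h import *
print(rel([.3817,-.3084,.028],55))
cv2.imwrite("pics/a1.png",np.vstack([cv2.resize(imaging.get_image("side")[60:200,300:460],None,fx=3,fy=3),cv2.resize(imaging.get_image("top")[200:260,340:500],None,fx=3,fy=3)]))
E
```

```text
t: 4.18
tool_pos: [0.3804, -0.3077, 0.1096]
ee_rot: [-179.7, -0.1, 55.0]
contact_force: [-0.4, -0.4, 0.7]
gripper_width: 0.0854
finger_force: 0.0
(array([0.001, 0.007, 0.326]), -0.001)
```

View pics/a1.png

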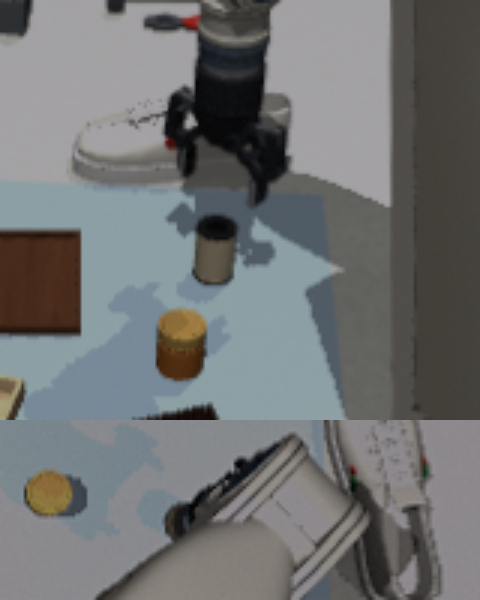

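The side crop shows the open fingers on either side of the spool (crop (215,250)), so I can descend.

```bash
python3 -m creep '[0.003,0.007,0.15,0,-1, 0.003,0.007,0.326,0,-1, 0.003,0.007,0.326,0,-1, 0.003,0.007,0.326,0,1, 0.003,0.007,0.326,0,1, 0.003,0.007,0.326,0,1, 0.003,0.007,0.326,0,1, 0.003,0.007,0.326,0,1, 0.003,0.007,0.326,0,1]'; python3 - <<'E'
from h import *
print(rel([.45,-.10,.17],80),rel([.597,.338,.15],80))
E
```

```text
t: 5.4
tool_pos: [0.3843, -0.3099, 0.0319]
ee_rot: [179.8, 0.1, 55.0]
contact_force: [-1.5, 1.2, 11.2]
gripper_width: 0.0461
finger_force: 60.5
(array([ 0.838, -0.265, -0.554]), -0.873) (array([ 2.61 , -0.788, -0.478]), -0.873)
```

```bash
python3 -m creep '[0,0,-0.25,0,1, 0,0,-0.5,0,1, 0.84,-0.265,-0.554,-0.87,1, 0.84,-0.265,-0.554,-0.87,1, 0.84,-0.265,-0.554,-0.87,1, 0.84,-0.265,-0.554,-0.87,1, 0.84,-0.265,-0.554,-0.87,1]'; python3 - <<'E'
from h import *
print(rel([.53,.12,.17],90),rel([.597,.338,.15],90))
E
```

```text
t: 6.28
tool_pos: [0.4503, -0.0969, 0.1696]
ee_rot: [179.9, 0.0, 80.1]
contact_force: [0.3, 0.0, -1.4]
gripper_width: 0.0463
finger_force: 62.2
(array([ 0.909,  0.165, -0.001]), -0.345) (array([1.815, 0.28 , 0.079]), -0.345)
```

```bash
python3 -m creep '[0.91,0.165,0,-0.345,1, 0.91,0.165,0,-0.345,1, 0.91,0.165,0,-0.345,1, 0.91,0.165,0,-0.345,1, 0.91,0.165,0,-0.345,1]'; python3 - <<'E'
from h import *
print(rel([.597,.338,.15],90))
E
```

```text
t: 6.9
tool_pos: [0.531, 0.1195, 0.1685]
ee_rot: [180.0, -0.0, 90.0]
contact_force: [-0.2, -0.4, -0.6]
gripper_width: 0.0462
finger_force: 62.3
(array([0.874, 0.263, 0.074]), -0.001)
```

```bash
python3 -m creep '[0.874,0.263,0.15,0,1, 0.874,0.263,0.15,0,1, 0.874,0.263,0.15,0,1, 0.874,0.263,0.15,0,1, 0.874,0.263,0.15,0,1, 0.874,0.263,0.15,0,1]'; python3 - <<'E'
from h import *
print(rel([.597,.338,.045],90))
im=imaging.get_image("side").copy()
cr=cv2.resize(im[190:330,230:390],None,fx=4,fy=4)
def dot(P,c):
    p=(proj("side",P)-[230,190])*4
    for a in p: cv2.circle(cr,tuple(int(v) for v in a),3,c,-1)
t=manip.read_state()["tool_pos"]
from fit import SP,D
dot(SP+[t[0],t[1],t[2]-.031],(0,255,0)); dot([[.597,.338,.054],[.597,.248,.054],[.597,.338,.012],[.597,.248,.012]],(0,0,255))
cv2.imwrite("pics/a2.png",cr)
E
```

```text
t: 7.65
tool_pos: [0.597, 0.3346, 0.1309]
ee_rot: [-180.0, 0.0, 89.7]
contact_force: [-0.2, -0.6, -0.3]
gripper_width: 0.0462
finger_force: 62.2
(array([ 0.014, -0.   ,  0.344]), -0.009)
```

View pics/a2.png

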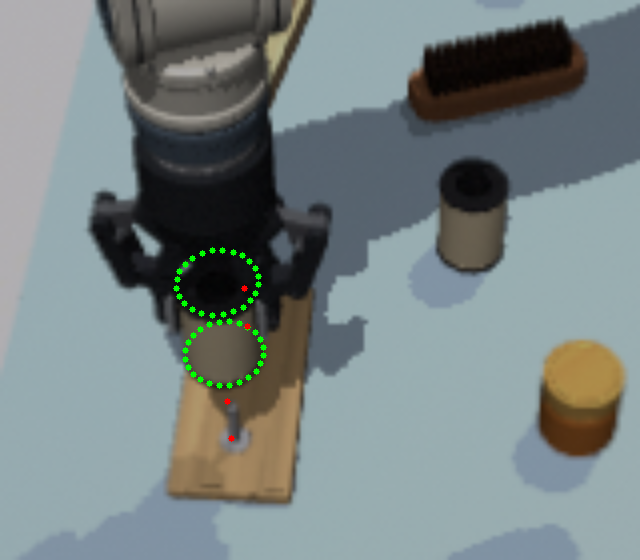

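The pin tip is at crop (232,405) and the held spool is at (216,285), in line to about 3 mm. I'll lower it.

```bash
python3 -m creep '[0,-0.008,0,0,1, 0,-0.008,0.12,0,1, 0,-0.008,0.22,0,1, 0,-0.008,0.3,0,1, 0,-0.008,0.335,0,1, 0,-0.008,0.345,0,1, 0,-0.008,0.345,0,1]'
```

```text
t: 8.57
tool_pos: [0.5951, 0.3361, 0.0453]
ee_rot: [179.9, -0.0, 89.8]
contact_force: [1.0, 0.3, -0.2]
gripper_width: 0.0462
finger_force: 62.2
```

```bash
python3 -m creep '[0,0,0.008,0,1, 0,0,0.008,0,1, 0,0,0.008,0,-0.7, 0,0,0.008,0,-0.7, 0,0,0.008,0,-0.7, 0,0,-0.2,0,-1, 0,0,-0.4,0,-1]'; python3 - <<'E'
from h import *
print(rel([.45,.156,.13],90))
E
```

```text
t: 9.45
tool_pos: [0.5944, 0.336, 0.1453]
ee_rot: [-179.9, 0.0, 89.8]
contact_force: [0.9, 0.4, 0.3]
gripper_width: 0.0855
finger_force: 0.0
(array([-0.722, -0.575,  0.062]), -0.007)
```

```bash
python3 -m creep '[-0.725,-0.577,0.05,0,-1, -0.725,-0.577,0.05,0,-1, -0.725,-0.577,0.05,0,-1, -0.725,-0.577,0.05,0,-1, -0.725,-0.577,0.05,0,-1, -0.725,-0.577,0.05,0,-1, -0.725,-0.577,0.05,0,-1]'; python3 - <<'E'
from h import *
print(rel([.45,.1565,.028],90))
im=imaging.get_image("side");cv2.imwrite("pics/a3.png",cv2.resize(im[180:330,230:390],None,fx=4,fy=4))
E
```

```text
t: 10.32
tool_pos: [0.4506, 0.1561, 0.132]
ee_rot: [180.0, -0.0, 89.8]
contact_force: [-0.5, 0.2, 0.1]
gripper_width: 0.0854
finger_force: 0.0
(array([ 0.002, -0.003,  0.416]), -0.005)
```

View pics/a3.png

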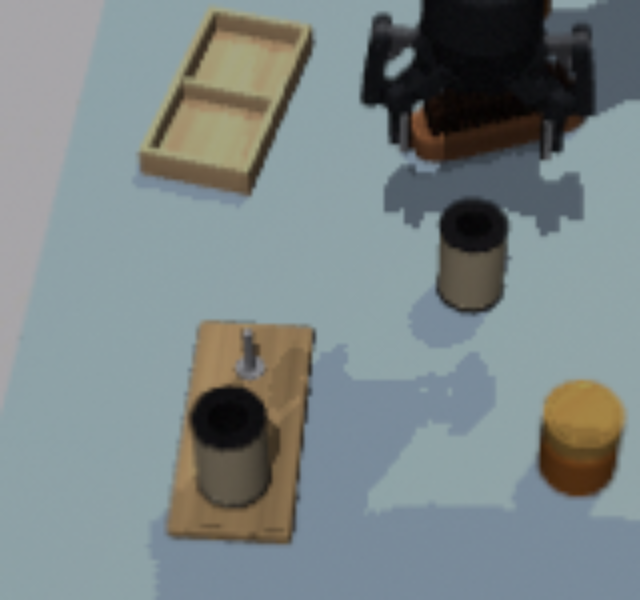

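The first spool stands on the far pin (crop (230,450)), the free pin is at (249,350), and the fingers are above spool a (473,250).

```bash
python3 -m creep '[0.002,-0.003,0.2,0,-1, 0.002,-0.003,0.4,0,-1, 0.002,-0.003,0.4,0,-1, 0.002,-0.003,0.4,0,1, 0.002,-0.003,0.4,0,1, 0.002,-0.003,0.4,0,1, 0.002,-0.003,0.4,0,1, 0.002,-0.003,0.4,0,1, 0.002,-0.003,0.4,0,1]'; python3 -m creep '[0,0,-0.2,0,1, 0,0,-0.41,0,1, 0,0,-0.41,0,1, 0,0,-0.41,0,1]'; python3 - <<'E'
from h import *
print(rel([.595,.248,.135],90))
E
```

```text
t: 11.5
tool_pos: [0.4504, 0.1562, 0.0341]
ee_rot: [179.8, -0.0, 89.8]
contact_force: [-1.7, -0.6, 7.6]
gripper_width: 0.0466
finger_force: 60.7
t: 12.0
tool_pos: [0.4489, 0.1559, 0.1348]
ee_rot: [179.9, -0.0, 89.8]
contact_force: [0.0, -0.0, -1.8]
gripper_width: 0.0464
finger_force: 62.6
(array([ 0.37 ,  0.583, -0.   ]), -0.007)
```

```bash
python3 -m creep '[0.37,0.58,-0.02,0,1, 0.37,0.58,-0.02,0,1, 0.37,0.58,-0.02,0,1, 0.37,0.58,-0.02,0,1, 0.37,0.58,-0.02,0,1, 0.37,0.58,-0.02,0,1, 0.37,0.58,-0.02,0,1]'; python3 - <<'E'
from h import *
print(rel([.595,.248,.048],90))
im=imaging.get_image("side");cv2.imwrite("pics/a4.png",cv2.resize(im[190:330,230:390],None,fx=4,fy=4))
E
```

```text
t: 12.88
tool_pos: [0.5939, 0.2475, 0.14]
ee_rot: [180.0, -0.0, 89.8]
contact_force: [0.2, -0.3, -1.3]
gripper_width: 0.0464
finger_force: 62.6
(array([0.002, 0.004, 0.368]), -0.008)
```

View pics/a4.png

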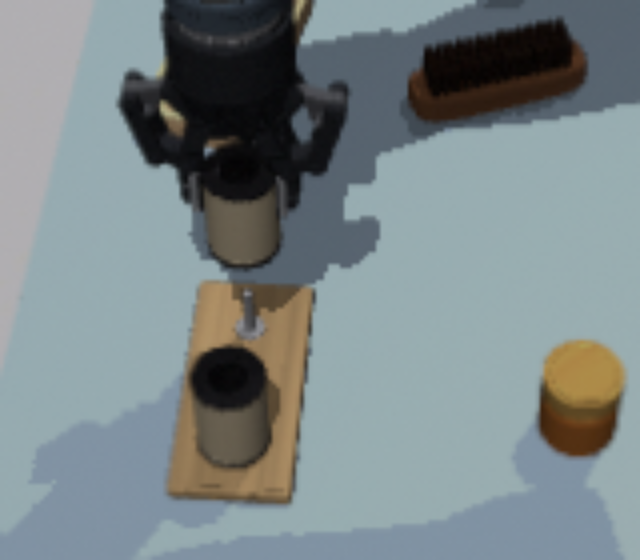

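The second spool, at crop (242,215), lines up over the free pin at (249,310). I'll lower it.

```bash
python3 -m creep '[0.002,0,0.12,0,1, 0.002,0,0.24,0,1, 0.002,0,0.33,0,1, 0.002,0,0.36,0,1, 0.002,0,0.374,0,1, 0.002,0,0.376,0,1, 0.002,0,0.376,0,1]'; python3 -m creep '[0,0,0,0,-0.7, 0,0,0,0,-0.7, 0,0,0,0,-0.7, 0,0,-0.2,0,-1, 0,0,-0.4,0,-1, 0,0,-0.4,0,-1]'; python3 - <<'E'
from h import *
print(rel([.3747,.3038,.13],90))
E
```

```text
t: 13.8
tool_pos: [0.5948, 0.2485, 0.0464]
ee_rot: [179.9, -0.0, 89.8]
contact_force: [0.6, 0.5, -0.8]
gripper_width: 0.0461
finger_force: 62.8
t: 14.55
tool_pos: [0.5963, 0.249, 0.15]
ee_rot: [179.6, -0.1, 89.8]
contact_force: [0.3, -0.6, 0.2]
gripper_width: 0.0851
finger_force: 0.0
(array([ 0.216, -0.888,  0.074]), -0.007)
```

```bash
python3 -m creep '[0.22,-0.885,0.0,0,-1, 0.22,-0.885,0.0,0,-1, 0.22,-0.885,0.0,0,-1, 0.22,-0.885,0.1,0,-1, 0.22,-0.885,0.1,0,-1, 0.22,-0.885,0.1,0,-1, 0.22,-0.885,0.1,0,-1]'; python3 - <<'E'
from h import *
print(rel([.3747,.3038,.030],90))
im=imaging.get_image("side");cv2.imwrite("pics/a5.png",cv2.resize(im[200:350,250:410],None,fx=4,fy=4))
E
```

```text
t: 15.42
tool_pos: [0.3747, 0.3042, 0.1207]
ee_rot: [180.0, -0.0, 89.7]
contact_force: [0.2, 0.2, 0.4]
gripper_width: 0.0856
finger_force: 0.0
(array([-0.002, -0.   ,  0.363]), -0.009)
```

View pics/a5.png

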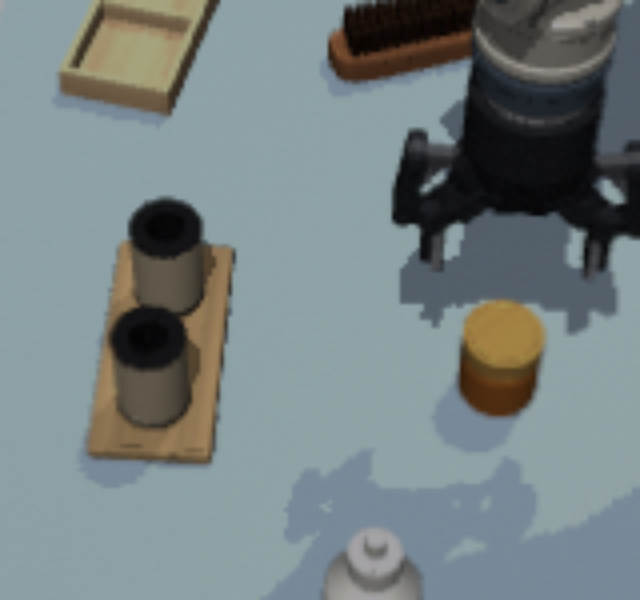

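Both spools stand seated on the stand (crop (167,255) and (151,365)). The fingers are above jar (502,355).

```bash
python3 -m creep '[-0.002,0,0.2,0,-1, -0.002,0,0.36,0,-1, -0.002,0,0.36,0,-1, -0.002,0,0.36,0,1, -0.002,0,0.36,0,1, -0.002,0,0.36,0,1, -0.002,0,0.36,0,1, -0.002,0,0.36,0,1]'; python3 -m creep '[0,0,-0.2,0,1, 0,0,-0.41,0,1, 0,0,-0.41,0,1]'; python3 - <<'E'
from h import *
print(rel([.51,.16,.15],79.75),rel([.6498,.0304,.12],79.75))
E
```

```text
t: 16.48
tool_pos: [0.3745, 0.3042, 0.0325]
ee_rot: [179.8, -0.1, 89.8]
contact_force: [-0.1, -1.0, 7.1]
gripper_width: 0.0505
finger_force: 61.2
t: 16.85
tool_pos: [0.3754, 0.3049, 0.1378]
ee_rot: [179.6, -0.2, 89.8]
contact_force: [0.0, 0.4, -2.7]
gripper_width: 0.0501
finger_force: 63.4
(array([-0.578,  0.541, -0.047]), 0.351) (array([-1.095,  1.101,  0.075]), 0.351)
```

```bash
python3 -m creep '[-0.578,0.541,-0.05,0.35,1, -0.578,0.541,-0.05,0.35,1, -0.578,0.541,-0.05,0.35,1, -0.578,0.541,-0.05,0.35,1, -0.578,0.541,-0.05,0.35,1]'; python3 - <<'E'
from h import *
print(rel([.6498,.0304,.12],79.75))
E
```

```text
t: 17.48
tool_pos: [0.508, 0.1581, 0.145]
ee_rot: [-179.9, 0.0, 79.7]
contact_force: [-0.1, -0.4, -1.4]
gripper_width: 0.0504
finger_force: 63.5
(array([-0.401,  0.65 ,  0.099]), -0.003)
```

```bash
python3 -m creep '[-0.4,0.645,0.1,0,1, -0.4,0.645,0.1,0,1, -0.4,0.645,0.1,0,1, -0.4,0.645,0.1,0,1, -0.4,0.645,0.1,0,1, -0.4,0.645,0.1,0,1]'; python3 - <<'E'
from h import *
print(rel([.6498,.0304,.042],79.75))
im=imaging.get_image("side");cr=cv2.resize(im[120:260,230:390],None,fx=4,fy=4)
from fit import *
t=manip.read_state()["tool_pos"]
for P,c in((JA+[t[0],t[1],t[2]-.0325],(0,255,0)),(place(np.r_[CA,box(.074,.154,.026)],.6427,-.009,-10.25),(0,0,255))):
    for a in (proj("side",P)-[230,120])*4: cv2.circle(cr,tuple(int(v) for v in a),2,c,-1)
cv2.imwrite("pics/a6.png",cr)
E
```

```text
t: 18.23
tool_pos: [0.648, 0.0335, 0.121]
ee_rot: [-180.0, -0.0, 79.9]
contact_force: [-0.2, -0.1, -1.7]
gripper_width: 0.0506
finger_force: 63.7
(array([-0.011,  0.009,  0.316]), 0.005)
```

View pics/a6.png

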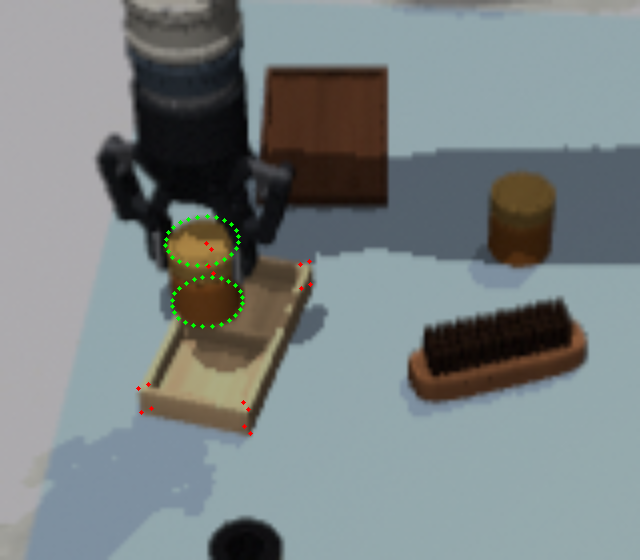

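The model overlay matches the caddy corners, and the held jar at crop (205,262) hangs over the +y bay. I'll lower it slowly.

```bash
python3 -m creep '[0,0,0,0,1, 0,0,0.1,0,1, 0,0,0.2,0,1, 0,0,0.27,0,1, 0,0,0.3,0,1, 0,0,0.31,0,1, 0,0,0.316,0,1, 0,0,0.32,0,1, 0,0,0.32,0,1]'
```

```text
t: 19.4
tool_pos: [0.6492, 0.0316, 0.0409]
ee_rot: [180.0, -0.0, 79.8]
contact_force: [-0.2, -0.0, -1.7]
gripper_width: 0.0504
finger_force: 63.7
```

```bash
python3 -m creep '[0,0,0.004,0,1, 0,0,0.008,0,1, 0,0,0.01,0,1, 0,0,0.012,0,1, 0,0,0.012,0,1]'
```

```text
t: 20.02
tool_pos: [0.6491, 0.0316, 0.0386]
ee_rot: [179.9, 0.0, 79.8]
contact_force: [-3.2, -0.6, 8.7]
gripper_width: 0.0503
finger_force: 64.7
```

```bash
python3 -m creep '[0,0,0.012,0,-0.6, 0,0,0.012,0,-0.6, 0,0,0.012,0,-0.6, 0,0,0.012,0,-0.6, 0,0,-0.2,0,-1, 0,0,-0.35,0,-1, 0,0,-0.35,0,-1]'; python3 - <<'E'
from h import *
print(rel([.4203,-.1435,.12],79.75))
E
```

```text
t: 20.9
tool_pos: [0.6507, 0.0316, 0.1285]
ee_rot: [179.7, -0.0, 79.8]
contact_force: [0.5, 0.1, 0.4]
gripper_width: 0.0852
finger_force: 0.0
(array([-0.853, -0.783,  0.029]), 0.001)
```

```bash
python3 -m creep '[-0.85,-0.777,0.03,0,-1, -0.85,-0.777,0.03,0,-1, -0.85,-0.777,0.03,0,-1, -0.85,-0.777,0.03,0,-1, -0.85,-0.777,0.03,0,-1, -0.85,-0.777,0.03,0,-1, -0.85,-0.777,0.03,0,-1]'; python3 - <<'E'
from h import *
print(rel([.4203,-.1435,.030],79.75))
im=imaging.get_image("side");cv2.imwrite("pics/a7.png",cv2.resize(im[90:240,240:400],None,fx=4,fy=4))
E
```

```text
t: 21.78
tool_pos: [0.4204, -0.1429, 0.1173]
ee_rot: [180.0, -0.0, 79.7]
contact_force: [0.5, 0.2, -0.7]
gripper_width: 0.0854
finger_force: 0.0
(array([-0.002,  0.   ,  0.349]), -0.0)
```

View pics/a7.png

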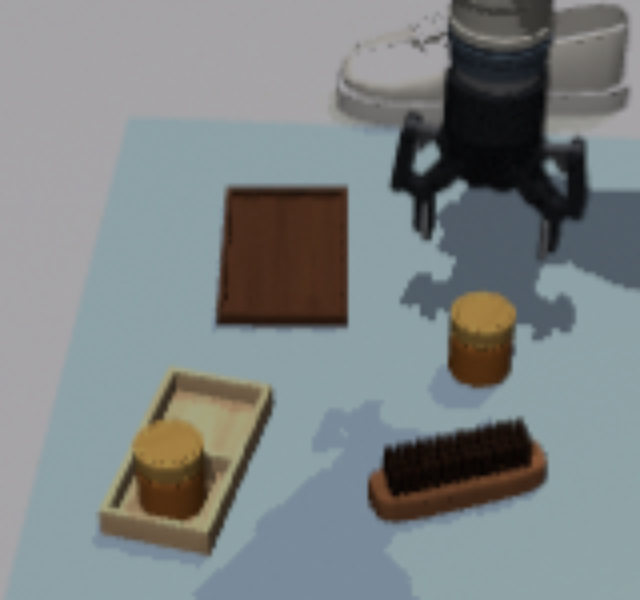

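The first jar stands upright in its bay (crop (170,470)), and the gripper is above the second jar (482,340).

```bash
python3 -m creep '[-0.002,0,0.2,0,-1, -0.002,0,0.345,0,-1, -0.002,0,0.345,0,-1, -0.002,0,0.345,0,1, -0.002,0,0.345,0,1, -0.002,0,0.345,0,1, -0.002,0,0.345,0,1, -0.002,0,0.345,0,1]'; python3 -m creep '[0,0,-0.2,0,1, 0,0,-0.38,0,1, 0,0,-0.38,0,1]'; python3 - <<'E'
from h import *
print(rel([.6356,-.0484,.13],79.75))
E
```

```text
t: 22.82
tool_pos: [0.421, -0.1437, 0.033]
ee_rot: [179.8, 0.0, 79.8]
contact_force: [-1.2, 2.1, 7.1]
gripper_width: 0.0505
finger_force: 61.1
t: 23.2
tool_pos: [0.422, -0.1444, 0.1303]
ee_rot: [179.6, 0.1, 79.8]
contact_force: [0.3, 0.0, -1.3]
gripper_width: 0.0506
finger_force: 63.2
(array([0.53 , 0.773, 0.005]), 0.001)
```

```bash
python3 -m creep '[0.523,0.775,-0.01,0,1, 0.523,0.775,-0.01,0,1, 0.523,0.775,-0.01,0,1, 0.523,0.775,-0.01,0,1, 0.523,0.775,-0.01,0,1, 0.523,0.775,-0.01,0,1, 0.523,0.775,-0.01,0,1, 0.523,0.775,-0.01,0,1]'; python3 - <<'E'
from h import *
print(rel([.6356,-.0484,.041],79.75))
im=imaging.get_image("side");cv2.imwrite("pics/a8.png",cv2.resize(im[120:240,230:360],None,fx=4,fy=4))
E
```

```text
t: 24.2
tool_pos: [0.6334, -0.0498, 0.1293]
ee_rot: [180.0, 0.0, 79.7]
contact_force: [0.2, -0.8, -0.8]
gripper_width: 0.0501
finger_force: 63.4
(array([0.007, 0.008, 0.353]), -0.001)
```

View pics/a8.png

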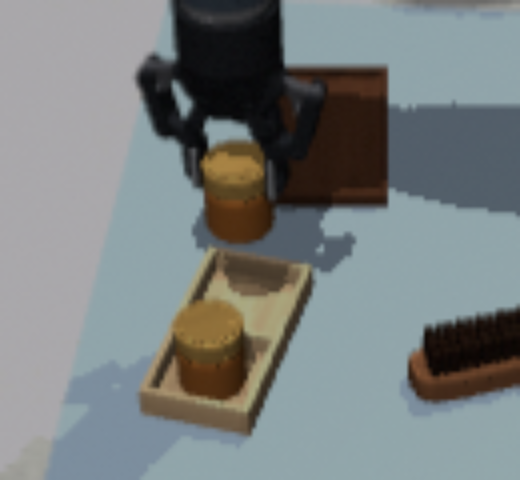

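The second jar at crop (238,190) is upright over the empty bay (255,290).

```bash
python3 -m creep '[0.004,0.006,0.1,0,1, 0.004,0.006,0.2,0,1, 0.004,0.006,0.28,0,1, 0.004,0.006,0.32,0,1, 0.004,0.006,0.335,0,1, 0.004,0.006,0.345,0,1, 0.004,0.006,0.35,0,1, 0.004,0.006,0.352,0,1]'; python3 -m creep '[0,0,0.004,0,1, 0,0,0.008,0,1, 0,0,0.01,0,1, 0,0,0.01,0,1]'
```

```text
t: 25.25
tool_pos: [0.6358, -0.0485, 0.0411]
ee_rot: [180.0, 0.0, 79.8]
contact_force: [0.1, 0.5, -1.9]
gripper_width: 0.0502
finger_force: 63.4
t: 25.75
tool_pos: [0.6357, -0.0484, 0.039]
ee_rot: [180.0, 0.0, 79.8]
contact_force: [-2.1, 0.2, 5.5]
gripper_width: 0.0501
finger_force: 64.3
```

```bash
python3 -m creep '[0,0,0.01,0,-0.6, 0,0,0.01,0,-0.6, 0,0,0.01,0,-0.6, 0,0,0.01,0,-0.6, 0,0,-0.2,0,-1, 0,0,-0.35,0,-1, 0,0,-0.35,0,-1]'; python3 - <<'E'
from fit import *
b=fit("brush",BR,(.4343,-.0038,25.8));print(b)
print(rel([.4343,-.0038,.12],25.8))
E
```

```text
t: 26.62
tool_pos: [0.6372, -0.0488, 0.1292]
ee_rot: [179.7, 0.0, 79.8]
contact_force: [-0.6, 0.4, 0.0]
gripper_width: 0.0852
finger_force: 0.0
(array([ 4.35800e-01, -4.00000e-03,  2.51245e+01]), 1.9)
(array([ 0.033, -0.824,  0.023]), 1.884)
```

```bash
python3 -m creep '[0.033,-0.815,0.02,0.94,-1, 0.033,-0.815,0.02,0.94,-1, 0.033,-0.815,0.02,0.94,-1, 0.033,-0.815,0.02,0.94,-1, 0.033,-0.815,0.02,0.94,-1]'; python3 -m creep '[0,0,0,0.95,-1, 0,0,0,0.95,-1, 0,0,0,0.95,-1, 0,0,0,0.95,-1, 0,0,0,0.95,-1]';python3 - <<'E'
from h import *
print(rel([.4350,-.004,.06],25.5))
im=imaging.get_image("side");cv2.imwrite("pics/a9.png",cv2.resize(im[110:240,250:410],None,fx=4,fy=4))
E
```

```text
t: 27.35
tool_pos: [0.4362, -0.0041, 0.1206]
ee_rot: [-180.0, 0.0, 52.9]
contact_force: [-0.2, 0.1, 0.9]
gripper_width: 0.0855
finger_force: 0.0
t: 27.98
tool_pos: [0.4374, -0.0044, 0.1204]
ee_rot: [-180.0, 0.0, 25.8]
contact_force: [0.2, 0.1, 0.7]
gripper_width: 0.0851
finger_force: 0.0
(array([-0.008, -0.006,  0.242]), 0.009)
```

View pics/a9.png

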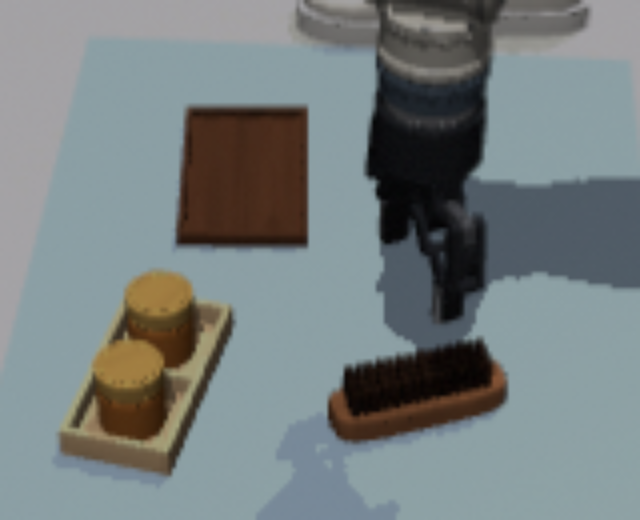

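Both jars stand in the caddy (crop (160,320) and (130,390)), and the gripper is across the brush (418,390).

```bash
python3 -m creep '[-0.007,-0.005,0.2,0.009,-1, -0.007,-0.005,0.38,0.009,-1, -0.007,-0.005,0.43,0.009,-1, -0.007,-0.005,0.46,0.009,-1, -0.007,-0.005,0.468,0.009,-1, -0.007,-0.005,0.468,0.009,-1]'; python3 -m creep '[0,0,0,0,1, 0,0,0,0,1, 0,0,0,0,1, 0,0,0,0,1, 0,0,0,0,1, 0,0,0,0,1]'
```

```text
t: 28.78
tool_pos: [0.4351, -0.0039, 0.0046]
ee_rot: [179.9, -0.1, 25.4]
contact_force: [-0.7, 0.5, 0.4]
gripper_width: 0.0854
finger_force: 0.0
t: 29.52
tool_pos: [0.4348, -0.0038, 0.0046]
ee_rot: [180.0, -0.1, 25.4]
contact_force: [-2.2, 0.7, 11.0]
gripper_width: 0.0451
finger_force: 59.5
```

```bash
python3 -m creep '[0,0,-0.2,0,1, 0,0,-0.45,0,1, 0,0,-0.45,-0.8,1, 0,0,-0.45,-0.8,1, 0,0,-0.45,-0.8,1, 0,0,-0.45,-0.8,1]'; python3 - <<'E'
from h import *
print(rel([.51,-.13,.12],74),rel([.51,-.13,.12],94.2))
E
```

```text
t: 30.28
tool_pos: [0.4343, -0.0038, 0.1161]
ee_rot: [-180.0, 0.0, 48.1]
contact_force: [0.4, 0.1, -0.6]
gripper_width: 0.0451
finger_force: 62.6
(array([-0.173,  0.563, -0.016]), -0.904) (array([-0.173,  0.563, -0.016]), -1.609)
```

```bash
python3 -m creep '[-0.173,0.563,-0.016,-0.9,1, -0.173,0.563,-0.016,-0.9,1, -0.173,0.563,-0.016,-0.9,1, -0.173,0.563,-0.016,-0.9,1, -0.173,0.563,-0.016,-0.9,1]'; python3 - <<'E'
from h import *
print(rel([.5932,-.2726,.07],94.2))
E
```

```text
t: 30.9
tool_pos: [0.51, -0.1292, 0.1198]
ee_rot: [-179.9, -0.0, 73.9]
contact_force: [-0.4, -0.0, -1.9]
gripper_width: 0.0449
finger_force: 62.5
(array([-0.459,  0.479,  0.198]), -0.708)
```

```bash
python3 -m creep '[-0.459,0.479,0.1,-0.708,1, -0.459,0.479,0.1,-0.708,1, -0.459,0.479,0.1,-0.708,1, -0.459,0.479,0.15,-0.708,1, -0.459,0.479,0.15,-0.708,1, -0.459,0.479,0.15,-0.708,1]'; python3 - <<'E'
from h import *
print(rel([.5932,-.2726,.012],94.2))
a=imaging.get_image("side");b=imaging.get_image("top")
cv2.imwrite("pics/a10.png",np.hstack([cv2.resize(a[90:190,260:380],None,fx=3,fy=3),cv2.resize(b[130:230,330:450],None,fx=3,fy=3)]))
E
```

```text
t: 31.65
tool_pos: [0.594, -0.2714, 0.0835]
ee_rot: [180.0, -0.0, 94.4]
contact_force: [-0.5, -0.0, -0.7]
gripper_width: 0.0452
finger_force: 62.5
(array([-0.004, -0.004,  0.286]), 0.007)
```

View pics/a10.png

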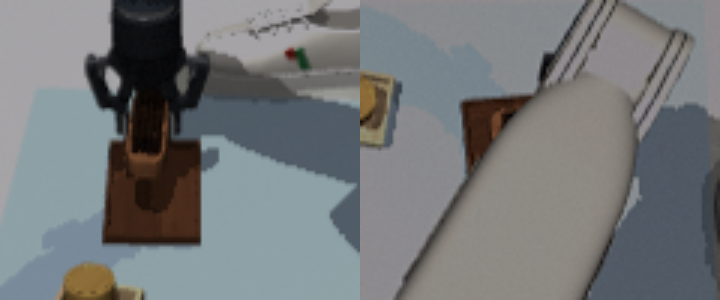

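The brush (side crop (150,135)) hangs lengthwise over the tray (155,190) and is centred. I'll lower it.

```bash
python3 -m creep '[-0.004,-0.003,0.12,0.005,1, -0.004,-0.003,0.22,0.005,1, -0.004,-0.003,0.265,0.005,1, -0.004,-0.003,0.28,0.005,1, -0.004,-0.003,0.288,0.005,1, -0.004,-0.003,0.294,0.005,1, -0.004,-0.003,0.296,0.005,1, -0.004,-0.003,0.296,0.005,1]'
```

```text
t: 32.75
tool_pos: [0.5941, -0.2742, 0.0097]
ee_rot: [179.9, 0.0, 94.2]
contact_force: [-1.7, 1.0, 5.0]
gripper_width: 0.0449
finger_force: 63.2
```

```bash
python3 -m creep '[0,0,0,0,-0.35, 0,0,0,0,-0.35, 0,0,0,0,-0.35, 0,0,0,0,-0.35]'; python3 -m creep '[0,0,-0.12,0,-0.35, 0,0,-0.3,0,-0.35, 0,0,-0.55,0,-0.35, 0,0,-0.7,0,-0.35, -0.5,0,-0.7,0,-0.35]'; python3 -m creep '[-0.6,-0.8,0,0,-1, -0.6,-0.8,0,0,-1, -0.6,-0.8,0,0,-1, -0.6,-0.8,0,0,-1, -0.6,-0.8,0,0,-1, -0.6,-0.8,0,0,-1, -0.6,-0.8,0,0,-1]'; python3 - <<'E'
from fit import *
cv2.imwrite("pics/a11.png",np.vstack([cv2.resize(imaging.get_image("side")[70:330,240:410],(392,600))[:600]]) )
t=imaging.get_image("top")[130:270,130:490]
s=imaging.get_image("side")[80:320,220:420]
cv2.imwrite("pics/a11.png",np.vstack([cv2.resize(t,(720,280)),np.pad(cv2.resize(s,(266,320)),((0,0),(0,454),(0,0)))]))
E
```

```text
t: 33.25
tool_pos: [0.5937, -0.274, 0.0087]
ee_rot: [-180.0, -0.0, 94.2]
contact_force: [-0.5, -0.7, -0.5]
gripper_width: 0.0577
finger_force: 0.0
t: 33.88
tool_pos: [0.6002, -0.3344, 0.1893]
ee_rot: [179.7, 0.2, 94.5]
contact_force: [0.8, -1.5, -0.4]
gripper_width: 0.0572
finger_force: 0.0
t: 34.75
tool_pos: [0.4109, -0.4997, 0.1838]
ee_rot: [180.0, -0.0, 94.3]
contact_force: [0.9, 0.7, 0.1]
gripper_width: 0.0855
finger_force: 0.0
```

View pics/a11.png

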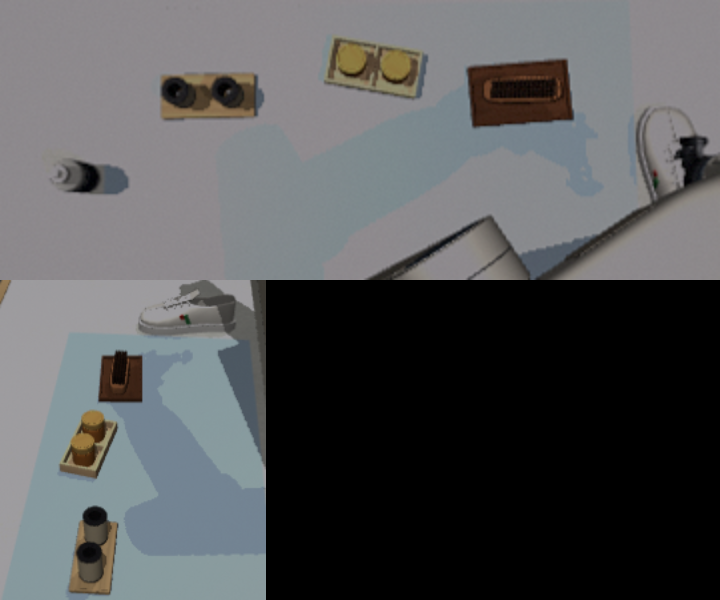

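Everything is in place: the spools on the stand (178,93) and (228,92), the jars in the caddy (352,60) and (397,66), and the brush flat in the tray (523,90). The sneaker and bottle haven't moved. The gripper is above the sneaker and touches nothing.

```bash
python3 -c "
from bench import order
print(order.sign_off())"
```

```text
the job is handed in; nothing more can be done
None
```

The job is handed in: both spools are on the pins, both jars stand upright in the caddy bays, the brush lies bristles up in its tray, and the sneaker and bottle were left where they were.

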